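# Line up the back-cover fastener and hold the cover down

## Task

The backlit display frame lies face down on the bench and its back cover stands proud on a new gasket. Take the key out of its wooden block, stand it fully down in the slot of the quarter-turn fastener, turn the fastener with it until the slot lines up with the two index ribs on the cover, and let go of the key, leaving it standing in the slot. Then press the cover down with the fingers (the rubber pad is there for that) until it is fully down, flush on the frame, and finish while still holding it pressed there; leave the tape roll, bottle and brush alone.

Things in the scene. Friction and masses are not known exactly. Their poses are not given: they have to be found in the camera images.
- frame: Dark steel display frame lying face down, 200 (x) x 320 (y) x 60 mm high, fixed to the bench. Origin: centre of its underside, on the bench; z up. On it lies the aluminium cover, 146 (x) x 260 (y) x 4 mm, with the fastener towards the frame's -y end and the rubber pad towards its +y end.
- cover: Aluminium cover, 146 (x) x 260 (y) x 4 mm; origin: centre of its underside, 68 mm above the bench when proud, 60 mm when fully down (hard stop). Slides straight down on a springy gasket: 3 N starts it, 10 N brings it down; it springs back. Carries fastener, ribs and pad. With the slot out of line with the ribs the fastener's cross bar lands on its seat and the cover goes down only 1 mm.
- slot (a point): Centre of the mouth of the slot in the fastener's round steel head (40 mm diameter, top 4 mm above the cover; 76 mm above the bench with the cover proud), on the fastener's axis, 70 mm from the frame's centre towards the frame's -y. The slot is 27 mm long along this point's x, 7 mm wide along its y, 20 mm deep with a floor. z up.
- fastener (a joint): Angle of the fastener (rad), growing anticlockwise from above. 0 = slot along the frame's x axis, in line with the two raised index ribs (18 x 5 x 3 mm, dark steel) on the cover either side of the head. It starts at 0.7 to 1.4, so it is turned clockwise; light friction (0.06 N m), stays where left, can be turned past the ribs (stops at -0.6 and 1.6).
- key: Loose key, about 80 g, 80 mm tall, upright. Origin: centre of the blade's lower end; z up. Steel blade 24 (x) x 5 (y) mm, 26 mm long (lowest 6 mm tapering to 18 x 2); shank 14 mm diameter from 26 to 46 mm; black flat grip 34 (x) x 12 (y) mm from 46 to 80 mm. Fits the slot either way round, with 0.08 rad of play; fully in, its origin is 20 mm below slot.
- key_block: Light wooden block 70 (x) x 50 (y) x 40 mm, fixed to the bench, with a slot 30 mm (along x) x 8 mm, 22 mm deep, in which the key stands loosely at the start with its origin 18 mm above the bench. Origin: centre of the block's underside.
- pad (a point): Centre of the top of the flat black rubber pad (50 x 50 x 3 mm) on the cover, where to press; 75 mm from the frame's centre towards the frame's +y, 145 mm from the fastener. 75 mm above the bench with the cover proud, 67 mm when fully down. z up.
- tape_roll: Bystander: cardboard tape roll lying flat, diameter 84 mm, 24 mm high; origin: centre of its underside.
- flux_bottle: Bystander: small bottle, diameter 44 mm, 100 mm tall; origin: centre of its underside.
- brush: Bystander: brush lying on the bench.

How it is judged:
On the way, in this order (a step that is already met when the one before it is completed fails the run):
1. the key stands fully down in the slot (z of key in the frame of slot below -0.017 m and horizontal distance between key and slot below 0.004 m and angle between key's own z axis and vertical below 0.2 rad), for 0.1 s.
2. the slot lines up with the ribs (value of joint fastener between -0.14 and 0.14 rad), for 0.2 s.
3. the cover is pressed fully down by the fingers, the key let go (height (world z) of pad below 0.0682 m and contact force between the fingers and cover above 3 N and contact force between each of the arm, the fingers and key below 0.2 N), for 0.3 s.
At the end, for the whole second after the job is handed in: The fingers hold the cover pressed (more than 3 N) with the cover within 1.2 mm of fully down, the fastener's slot within 0.14 rad (8 degrees) of the ribs, and the key standing untouched in the slot, within 4 mm of its floor and 4 mm of its centre, tilted less than 0.2 rad (all of step 2 and all of step 3 and z of key in the frame of slot below -0.016 m and horizontal distance between key and slot below 0.004 m and angle between key's own z axis and vertical below 0.2 rad); the arm keeps its last pose, push and grip.
It fails at once if a bystander is moved more than 30 mm (distance of any of tape_roll, flux_bottle, brush from where it was at the start of the episode above 0.03 m).
It also fails if it takes over 48 s, if anything falls off the work surface, if the arm or the gripper's body presses on something with over 40 N, if the wrist force passes 120 N, or if a joint passes its speed limit or range.

## Robot

A 7-joint arm with a two-finger parallel gripper is mounted at the origin on the work surface. World frame = base frame: x ahead of the robot, y to its left, z up, the work surface at z = 0. Lengths are in m, angles in rad, forces in N, time in s.
With the tool pointing down it reaches from about 0.4 to 0.85 m from the base axis. Payload 10.4 kg.
Tool frame: the origin (TCP) lies at the very end of the fingers, on their centre line; the grasp point (between the pads) lies 19 mm behind it; z points along the fingers, y is the line along which they close (so a half turn about z gives the same grasp; the last joint's range is limited). The gripper opens to 87 mm and grips with 3 to 60 N. Pads are 19 mm wide; open, the fingers measure 117 mm over their backs; the gripper's body (75 mm by 190 mm) begins 51 mm behind the grasp point.
Start: joints at [-1.239, 0.332, -0.065, 1.46, 0.022, 1.35, -0.088], TCP at [0.217, 0.586, 0.223] pointing down, gripper open.
Joint ranges: [-2.6, 2.6], [-0.5, 2.12], [-1.47, 1.34], [0.16, 2.42], [-1.27, 4.41], [0.06, 2.06], [-2.6, 2.6]. Speed limits (rad/s): [2.22, 2.22, 2.79, 2.79, 3.14, 3.14, 3.14].

## Interface

Orientations are given as a unit quaternion [x, y, z, w].
In Python, from bench import * gives the robot as it stands.
- The arm moves only by the tool step_arm, never from a script. Its arguments are lists of equal length, an entry for each row: "delta_pos": the shift along the world's x, y, z in units of 25 mm (1.0 is 25 mm), a list of three; "turn": the turn about the world's z in units of 0.12 rad (1.0 is 0.12 rad). In form: {"delta_pos": [[tx, ty, tz], ...], "turn": [turn, ...]}. A call has 1 to 12 rows; each row shifts and turns the commanded pose from where the row before left it; what a row does not reach is not made up. A row lasts 1/10 s, in which the tool goes at most 50 mm and 8.59 degrees, less where a joint would pass 70% of its speed; a pose out of reach is approached as far as the arm can. A call with a number of a shift or a turn outside -1 to 1 is refused whole. A call with a gripper value outside its range is refused whole. "grip" is the closure, from 0 (fully open) to 1 (shut), set as the call begins (left out, the last holds). The fingers move at their own pace and stop on an object; "newtons" is the grip in N (left out, the last holds). Time passes only in rows, so rows that do not move let the fingers close. It gives the time, the measured TCP pose, the force, the opening and the grip force at its end, in the units of the state.
- read_state(): the state, without advancing time (a new reading comes with each control period).
- camera(name): name is "scene" or "side" or "wrist"; returns a dict with "image" (420x560x3 uint8, red, green, blue), "z_map" (420x560 float32, m along the optical axis (not along the pixel's ray), 0 where there is no reading), "mtx" (3x3 intrinsics, pixels), "view" (4x4, takes a point from world to camera coordinates). Camera axes: x right, y up, looking along -z (the intrinsics and any distortion apply to the point x, -y, -z); pixel columns grow to the right and rows downward; lengths in m; the calibration is good to about 2 mm. A picture is of the moment at which its call begins.
- close_job(): hands the job in; it is judged then, once.
The state is a dict: "time": time; "joint_positions": joint angles; "joint_vel": joint speeds; "joint_torque": joint torques, N m; "ee_pos": TCP position; "eef_rot": TCP orientation; "ft_force": force on the tool from outside, world axes, zero at the start; "torque": the same for the moment, N m; "width": finger opening in m; "grip_force": force on a finger pad.
Only numpy, scipy, OpenCV 4.12 (cv2) and the standard library are available. Lean on these libraries where they do the work, as an engineer would, in place of code of your own. Each camera call takes 0.05 s, during which the arm holds its last target. There are 200 camera calls.

## Working session

There is one attempt and no reset: what is moved stays moved. The work goes in short steps, Python scripts to look and compute and a tool call to move; the robot and the scene stay as the last step left them, time stands still between calls to the robot, and variables do not carry over. Pictures are saved under pics/ and viewed, at most 10 in all, crops included, and the job is handed in when it is done.

Besides the shell and the picture viewer there is one more tool, called by a JSON object that holds its "name" and its "arguments". step_arm: Moves the arm, as the interface text tells. Shifts and turns lie within -1 to 1; 1 stands for 25 mm of shift or 0.12 rad of turn. Its arguments: {"type":"object","properties":{"delta_pos":{"type":"array"},"turn":{"type":"array"},"grip":{"type":"number"},"newtons":{"type":"number"}},"required":["delta_pos","turn"]}

```bash
mkdir -p pics; cat > h.py <<'E'
from bench import *
import numpy as np, cv2
def snap(name,fn):
    c=camera(name); np.savez(fn+'.npz',**{k:np.asarray(c[k]) for k in('image','z_map','mtx','view')})
    cv2.imwrite('pics/'+fn+'.png',cv2.cvtColor(np.asarray(c['image']),cv2.COLOR_RGB2BGR)); return c
def load(fn): return dict(np.load(fn+'.npz'))
def ray(c,u,v):
    d=np.linalg.inv(c['mtx'])@np.array([u,v,1.]); d=np.array([d[0],-d[1],-d[2]])
    R=c['view'][:3,:3];t=c['view'][:3,3]; return -R.T@t, R.T@d
def onz(c,u,v,z):
    o,d=ray(c,u,v); return o+d*(z-o[2])/d[2]
def cloud(c):
    z=c['z_map'];v,u=np.mgrid[:z.shape[0],:z.shape[1]]
    K=np.linalg.inv(c['mtx']);p=np.stack([u,v,np.ones_like(u)],-1)@K.T*z[...,None]
    p=p*[1,-1,-1];R=c['view'][:3,:3];t=c['view'][:3,3]
    return (p-t)@R
E
python3 - <<'E'
from h import *
a=snap('scene','s1');b=snap('side','d1')
print(read_state())
for c in(a,b): print(c['mtx'],c['view'])
cv2.imwrite('pics/both.png',cv2.resize(np.vstack([cv2.imread('pics/s1.png'),cv2.imread('pics/d1.png')]),(400,600)))
E
```

```text
{'time': 0.1, 'joint_positions': array([-1.23859343,  0.33281016, -0.0646813 ,  1.46083448,  0.02160573,
        1.34992984, -0.08853933]), 'joint_vel': array([ 2.14534789e-04, -3.57119006e-04, -3.79970027e-04, -6.54113543e-04,
       -8.96545184e-04,  1.04753369e-05, -1.50831786e-03]), 'joint_torque': array([ 7.50226882e-04, -6.24539208e+01,  2.41924950e-02, -3.90722680e+01,
       -6.15555514e-02,  3.64727061e-02,  3.64565142e-05]), 'ee_pos': array([0.21702395, 0.58574047, 0.22184345]), 'eef_rot': array([ 1.76490582e-01,  9.84302119e-01, -6.38343713e-04, -7.87396521e-05]), 'ft_force': array([-0.90366461, -0.65027086,  0.7531014 ]), 'torque': array([-0.02904671, -0.01344167,  0.02656739]), 'grip_force': 0.0, 'width': 0.08700228112572328}
[[544.99657761   0.         293.00837245]
 [  0.         544.99657761 214.56087803]
 [  0.           0.           1.        ]] [[-0.86168843  0.50705734 -0.01964432  0.57720188]
 [-0.36111222 -0.58555348  0.72575828  0.11427275]
 [ 0.35649826  0.63247132  0.68766927 -1.59092517]
 [ 0.          0.          0.          1.        ]]
[[385.45042319   0.         280.5064759 ]
 [  0.         385.45042319 209.51924588]
 [  0.           0.           1.        ]] [[ 0.79522145 -0.60626519  0.00808506 -0.52883542]
 [ 0.4787352   0.63601504  0.60522515 -0.27198218]
 [-0.37206916 -0.47741742  0.79601329 -0.66727732]
 [ 0.          0.          0.          1.        ]]
```

View pics/s1.png

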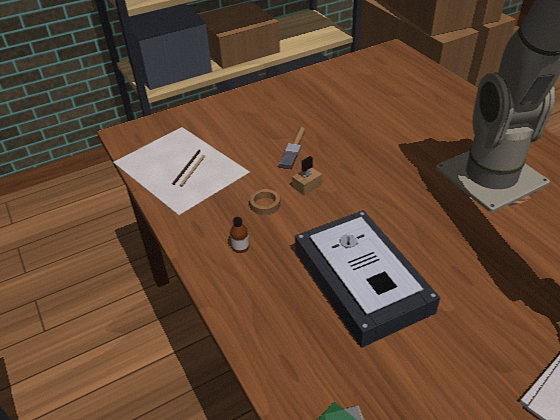

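View pics/d1.png

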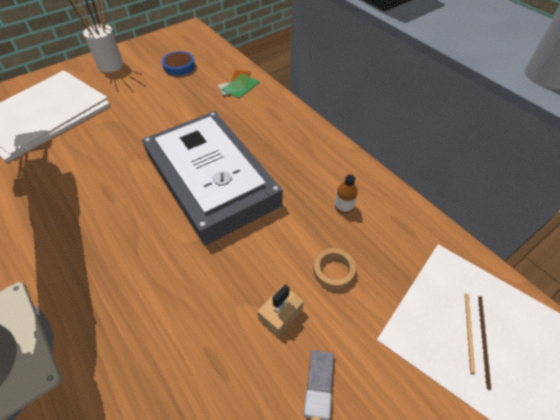

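The scene view shows the frame with its fastener at about (348,240), the pad at (382,282), and the key in its block at (307,165/180). The side view shows the fastener at (221,177), the pad at (193,139), and the key at (281,297). Next I'll measure these.

```bash
python3 - <<'E'
from h import *
def rect(P):
    r=cv2.minAreaRect((P[:,:2]*1000).astype(np.float32)); return np.round(r[0],1),np.round(r[1],1),round(r[2],1)
for fn,(kb,fb) in {'s1':((280,330,145,200),(290,445,205,345)),'d1':((250,310,275,335),(140,285,105,240))}.items():
    c=load(fn);P=cloud(c);im=c['image'].astype(int);print(fn)
    g=im.sum(2);ok=c['z_map']>0
    m=np.zeros(ok.shape,bool);m[kb[2]:kb[3],kb[0]:kb[1]]=1
    for n,lo,hi in(('block top',.036,.0435),('key grip',.070,.12),('grip top',.095,.12)):
        q=P[m&ok&(P[...,2]>lo)&(P[...,2]<hi)]
        print(n,len(q), q.mean(0).round(4), q[:,2].max(), rect(q))
    m[:]=0;m[fb[2]:fb[3],fb[0]:fb[1]]=1
    q=P[m&ok&(P[...,2]>.055)&(P[...,2]<.064)];print('frame top',len(q),rect(q))
    cm=(m&ok&(P[...,2]>.0665)&(P[...,2]<.085));q=P[cm];print('cover',len(q),q[:,2].mean(),rect(q))
    d=(cm&(g<150)).astype(np.uint8)
    n,l,s,ce=cv2.connectedComponentsWithStats(d)
    for i in range(1,n):
        if s[i,4]>8: q=P[l==i];print(' dark',s[i,4],ce[i].round(1),onz(c,*ce[i],.075).round(4),q.mean(0).round(4),rect(q))
a=load('s1')['image'];b=load('d1')['image']
f=lambda im,x,y,w:cv2.resize(im[y-w:y+w,x-w:x+w],(400,400),interpolation=cv2.INTER_CUBIC)
cv2.imwrite('pics/crop.png',cv2.cvtColor(np.hstack([f(a,348,240,25),f(b,221,177,25)]),cv2.COLOR_RGB2BGR))
E
```

```text
s1
block top 253 [ 0.4829 -0.238   0.0398] 0.043496809153172084 (array([ 481.6, -241.3]), array([78.3, 55.1]), 14.0)
key grip 116 [ 0.4824 -0.2384  0.0875] 0.10211854692607543 (array([ 480.8, -241.4]), array([35.6, 17.3]), 8.2)
grip top 38 [ 0.4806 -0.2403  0.098 ] 0.10211854692607543 (array([ 480.4, -241. ]), array([29.6, 14.5]), 0.8)
frame top 3533 (array([552.2, 126.5]), array([324.5, 204.3]), 85.8)
cover 5431 0.07235274086769869 (array([564.2, 119.2]), array([276.4, 174.8]), 86.2)
 dark 10 [360.2 236. ] [0.5145 0.0594 0.075 ] [0.5142 0.0591 0.0746] (array([513.9,  57.9]), array([13.1,  9.1]), 0.5)
 dark 11 [334.8 245.9] [0.5849 0.0547 0.075 ] [0.5849 0.0547 0.075 ] (array([583.8,  54.2]), array([13.3,  6.3]), 0.7)
 dark 26 [360.5 257.2] [0.554  0.1159 0.075 ] [0.5526 0.1143 0.0727] (array([553.4, 114. ]), array([ 4.7, 68.4]), 85.8)
 dark 24 [363.5 260.6] [0.5543 0.1281 0.075 ] [0.5526 0.1263 0.0723] (array([552.6, 126.3]), array([ 6. , 62.4]), 82.6)
 dark 10 [373.6 261. ] [0.5352 0.1413 0.075 ] [0.5338 0.1398 0.0727] (array([532.2, 138.9]), array([23.8,  4.8]), 5.5)
 dark 16 [360.5 266.4] [0.5705 0.1389 0.075 ] [0.5692 0.1373 0.0727] (array([568.7, 137.3]), array([ 3.5, 39.9]), 85.0)
 dark 378 [381.1 282.8] [0.5598 0.2022 0.075 ] [0.5597 0.2021 0.0749] (array([559.2, 200.9]), array([52.2, 48.7]), 85.8)
d1
block top 762 [ 0.4736 -0.2497  0.0396] 0.04282433702115661 (array([ 478., -244.]), array([70.8, 50.6]), 11.7)
key grip 236 [ 0.4765 -0.2464  0.0911] 0.10067295017757702 (array([ 478. , -244.4]), array([33.9, 13. ]), 12.9)
grip top 131 [ 0.4781 -0.2445  0.0975] 0.10067295017757702 (array([ 478.4, -244.5]), array([32.9, 12.9]), 15.0)
frame top 3590 (array([550.7, 125.6]), array([323.9, 200.4]), 86.0)
cover 5416 0.0721121889729308 (array([550.8, 125.6]), array([263.1, 147. ]), 86.0)
 dark 183 [192.6 139.5] [0.5548 0.1981 0.075 ] [0.5549 0.1984 0.0748] (array([555.2, 198.9]), array([42.2, 39.6]), 85.0)
```

View pics/crop.png

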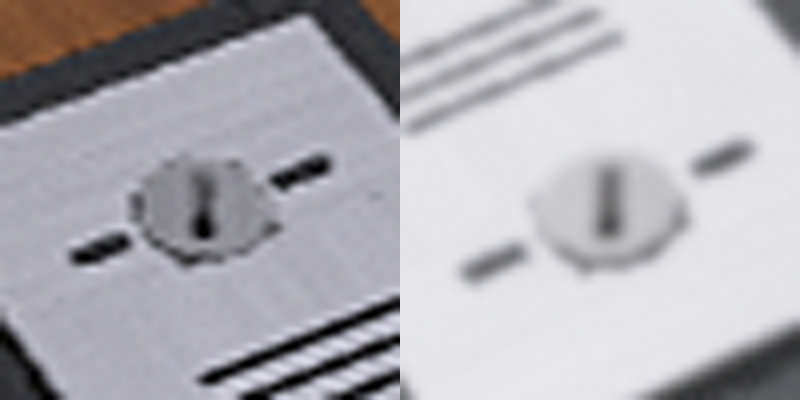

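```bash
python3 - <<'E'
from h import *
for fn,A,B,h in(('s1',(348.6,238.1),(348.4,244.4),(323+206/8,215+207/8)),('d1',(222.2,172.6),(221.7,181),(196+210/8,152+203/8))):
    c=load(fn);a,b=onz(c,*A,.076),onz(c,*B,.076);d=b-a
    print(a.round(4),b.round(4),np.degrees(np.arctan2(d[1],d[0])),np.linalg.norm(d),((a+b)/2).round(4),'head',onz(c,*h,.076).round(4))
E
```

```text
[0.5429 0.0513 0.076 ] [0.5552 0.0683 0.076 ] 53.99636466887988 0.02091582161223578 [0.5491 0.0598 0.076 ] head [0.5479 0.0591 0.076 ]
[0.5537 0.0656 0.076 ] [0.5398 0.0455 0.076 ] -124.59834592461814 0.024506521307807467 [0.5468 0.0556 0.076 ] head [0.5463 0.0537 0.076 ]
```

{"name": "step_arm", "arguments": {"delta_pos": [[0.8,-1,0],[0.8,-1,0],[0.8,-1,0],[0.8,-1,0],[0.8,-1,0],[0.8,-1,0],[0.8,-1,0],[0.8,-1,0],[0.8,-1,0],[0.8,-1,0],[0.8,-1,0],[0.8,-1,0]], "turn": [-1,-1,-1,-1,-1,-1,-1,-1,-1,-1,-1,-1], "grip": 0.3}}

```text
time: 1.3
ee_pos: [0.4576, 0.2849, 0.2223]
eef_rot: [0.783, 0.622, -0.0, 0.0]
ft_force: [-0.2, 0.8, -0.1]
width: 0.0608
grip_force: 0.0
```

{"name": "step_arm", "arguments": {"delta_pos": [[0,-1,0],[0,-1,0],[0,-1,0],[0,-1,0],[0,-1,0],[0,-1,0],[0,-1,0],[0,-1,0],[0,-1,0],[0.2,-1,0],[0.2,-1,0],[0.2,-1,0]], "turn": [-1,-1,-1,-1,-1,-1,-1,-1,-1,0,0,0]}}

```text
time: 2.5
ee_pos: [0.472, -0.015, 0.2224]
eef_rot: [0.991, 0.133, -0.0, -0.0]
ft_force: [-1.1, 0.6, -0.1]
width: 0.0613
grip_force: 0.0
```

{"name": "step_arm", "arguments": {"delta_pos": [[0.2,-1,0],[0,-1,-0.2],[0,-1,-0.2],[0,-1,-0.2],[0,-1,-0.2],[0,-1,-0.2],[0,-1,0],[0,-1,0],[0,-0.8,0],[0,0,0],[0,0,0]], "turn": [0,0,0,0,0,0,0,0,0,0,0]}}

```text
time: 3.6
ee_pos: [0.4769, -0.2338, 0.1973]
eef_rot: [0.991, 0.133, -0.0, -0.0]
ft_force: [0.0, 0.0, 0.3]
width: 0.0612
grip_force: 0.0
```

```bash
python3 - <<'E'
from h import *
c=snap('wrist','w1');print(c['view'],read_state()['ee_pos'])
P=cloud(c);ok=c['z_map']>0
def rect(P):
    r=cv2.minAreaRect((P[:,:2]*1000).astype(np.float32)); return np.round(r[0],1),np.round(r[1],1),round(r[2],1)
near=(abs(P[...,0]-.478)<.06)&(abs(P[...,1]+.244)<.06)
for lo,hi in((.036,.044),(.094,.105)):
    q=P[ok&near&(P[...,2]>lo)&(P[...,2]<hi)]
    if len(q):print(len(q),q.mean(0),rect(q))
E
```

```text
[[ 2.62504119e-01 -9.64930872e-01  1.27613366e-05 -3.50127224e-01]
 [ 9.35196276e-01  2.54411729e-01 -2.46338381e-01 -3.61343126e-01]
 [ 2.37696262e-01  6.46767741e-02  9.69183884e-01 -4.62424891e-01]
 [ 0.00000000e+00  0.00000000e+00  0.00000000e+00  1.00000000e+00]] [ 0.47710642 -0.23310772  0.19730044]
3637 [ 0.48297217 -0.24364603  0.03980539] (array([ 479.1, -243.7]), array([70.6, 50.1]), 11.2)
751 [ 0.47873049 -0.23751477  0.09737643] (array([ 478.1, -237.7]), array([34.3, 12. ]), 11.3)
```

View pics/w1.png

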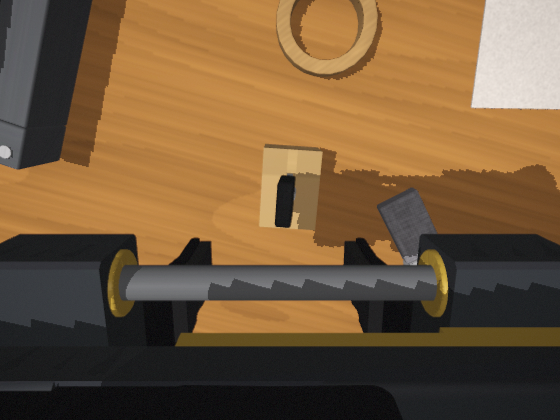

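The wrist view shows the key grip top at (286,200) on the block at (292,188). It measures 34x12 mm at 11.3°, leaning slightly along its thin side. I'll descend and grip it, which should straighten it.

{"name": "step_arm", "arguments": {"delta_pos": [[0.05,-0.4,-0.5],[0,0,-0.9],[0,0,-1],[0,0,-1],[0,0,-1],[0,0,-0.6],[0,0,-0.4],[0,0,0]], "turn": [-0.58,0,0,0,0,0,0,0]}}

```text
time: 4.45
ee_pos: [0.4781, -0.2433, 0.0619]
eef_rot: [0.995, 0.099, -0.001, -0.0]
ft_force: [-0.1, -0.6, 0.8]
width: 0.0607
grip_force: 0.0
```

{"name": "step_arm", "arguments": {"delta_pos": [[0,0,0],[0,0,0],[0,0,0],[0,0,0],[0,0,0],[0,0,0],[0,0,0]], "turn": [0,0,0,0,0,0,0], "grip": 1, "newtons": 25}}

```text
time: 5.15
ee_pos: [0.4784, -0.2439, 0.0626]
eef_rot: [0.995, 0.098, 0.0, 0.0]
ft_force: [-0.7, 0.3, 0.4]
width: 0.0129
grip_force: 6.0
```

{"name": "step_arm", "arguments": {"delta_pos": [[0,0,0],[0,0,0],[0,0,0.4],[0,0,0.8],[0,0,1],[0,0,1],[0,0,0.4],[0,0,0],[0,0,0]], "turn": [0,0,0,0,0,0,0,0,0]}}

```text
time: 6.05
ee_pos: [0.4781, -0.2435, 0.1518]
eef_rot: [0.995, 0.099, -0.0, -0.0]
ft_force: [0.9, 0.3, -1.3]
width: 0.0119
grip_force: 25.0
```

```bash
python3 - <<'E'
from h import *
a=snap('side','d2');b=snap('scene','s2');s=read_state();print(s['ee_pos'],s['width'],s['grip_force'])
o=[]
for c in(a,b):
    p=c['view']@np.r_[s['ee_pos'],1];q=c['mtx']@np.array([p[0],-p[1],-p[2]]);u,v=(q[:2]/q[2]).astype(int);print(u,v)
    o.append(cv2.resize(c['image'][v-40:v+40,u-40:u+40],(400,400),interpolation=cv2.INTER_CUBIC))
cv2.imwrite('pics/crop2.png',cv2.cvtColor(np.hstack(o),cv2.COLOR_RGB2BGR))
E
```

```text
[ 0.47773038 -0.2435604   0.15140343] 0.011678469532599267 24.976546475227224
280 277
307 142
```

View pics/crop2.png

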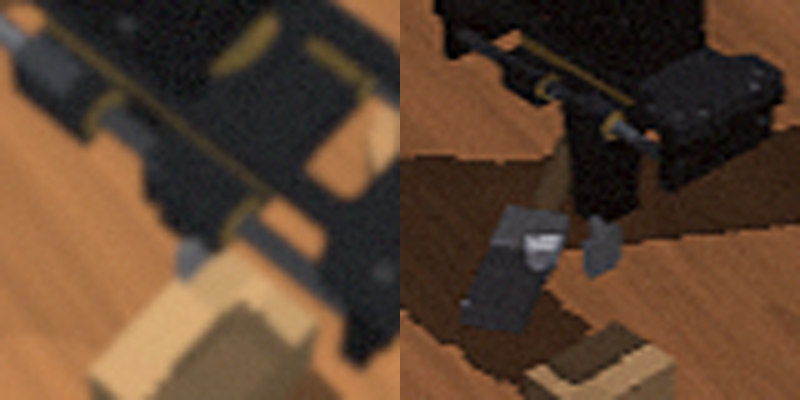

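The key is held, and the blade shows under the fingers at about (190,262) in the left crop and (603,250) in the right. I'll measure the blade relative to the TCP.

```bash
python3 - <<'E'
from h import *
T=np.array([.4779,-.2436,.1514]);a=np.radians(11.3);kx=np.array([np.cos(a),np.sin(a)]);ky=np.array([-kx[1],kx[0]])
for fn in('d2','s2'):
    c=load(fn);P=cloud(c);D=P-T;m=(c['z_map']>0)&(np.hypot(D[...,0],D[...,1])<.03)&(D[...,2]<-.003)&(D[...,2]>-.06)
    d=D[m];x=d[:,:2]@kx*1e3;y=d[:,:2]@ky*1e3;z=d[:,2]*1e3
    print(fn,m.sum());
    for lo in range(-48,0,6):
        k=(z>=lo)&(z<lo+6)
        if k.any():print(lo,k.sum(),'x',x[k].min().round(1),x[k].max().round(1),'y',y[k].min().round(1),y[k].max().round(1))
    print(z.min())
    p=c['view']@np.r_[T-[0,0,.044],1];q=c['mtx']@np.array([p[0],-p[1],-p[2]]);print('expected tip px',q[:2]/q[2])
E
```

```text
d2 47
-42 6 x -11.6 1.6 y -2.4 1.6
-36 11 x -11.7 -1.9 y -2.9 1.9
-30 10 x -12.0 -3.2 y -2.6 2.1
-24 12 x -11.7 -5.9 y -2.6 2.3
-18 8 x -12.3 -6.2 y -2.3 2.0
-38.983854885160426
expected tip px [280.3599458  289.28587269]
s2 76
-48 4 x -8.7 8.5 y -1.0 3.3
-42 15 x -12.8 14.9 y -3.1 6.2
-36 8 x -12.1 12.8 y -1.4 4.5
-30 16 x -13.1 14.5 y 0.2 6.8
-24 13 x -11.3 13.3 y -1.9 6.6
-18 12 x 0.9 13.7 y -3.3 10.1
-12 7 x 1.9 8.2 y -3.3 9.8
-6 1 x 8.0 8.0 y 2.9 2.9
-45.90046208399845
expected tip px [307.45137545 155.62809662]
```

{"name": "step_arm", "arguments": {"delta_pos": [[0.1,0.5,0.1],[0.1,1,0.2],[0.1,1,0.2],[0.1,1,0.1],[0.1,1,0],[0.2,1,0],[0.2,1,0],[0.2,1,0],[0.2,1,0],[0,1,0],[0,0.7,0],[0,0.4,0]], "turn": [0.3,0.6,0.6,0.6,0.6,0.6,0.6,0.6,0.6,0.6,0.6,0]}}

```text
time: 7.35
ee_pos: [0.5107, 0.0237, 0.1674]
eef_rot: [0.887, 0.461, -0.0, -0.0]
ft_force: [0.4, -0.2, -1.0]
width: 0.0119
grip_force: 25.0
```

{"name": "step_arm", "arguments": {"delta_pos": [[0,0,0],[0,0,0]], "turn": [0,0]}}

```text
time: 7.55
ee_pos: [0.5108, 0.0205, 0.1676]
eef_rot: [0.889, 0.458, -0.0, 0.0]
ft_force: [-0.3, -0.5, -1.1]
width: 0.0116
grip_force: 25.0
```

```bash
python3 - <<'E'
from h import *
c=snap('wrist','w2');s=read_state();print(s['ee_pos'],s['eef_rot'])
p=c['view']@np.r_[.5466,.0557,.076,1];q=c['mtx']@np.array([p[0],-p[1],-p[2]]);print(q[:2]/q[2])
E
```

```text
[0.51087755 0.02005752 0.16761569] [ 8.89055286e-01  4.57799802e-01 -2.74257343e-05  1.96051903e-04]
[292.43247978 137.13537912]
```

View pics/w2.png

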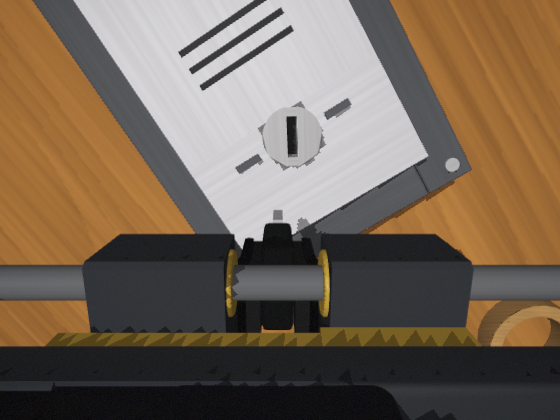

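The wrist view shows the fastener head at (292,136), matching the predicted (292,137), with the slot dark and nearly vertical. The ribs are at (249,164) and (338,108).

```bash
python3 - <<'E'
from h import *
c=load('w2');g=c['image'].sum(2)
for n,(x0,x1,y0,y1),z,t in(('slot',(275,310,112,162),.076,220),('ribL',(228,268,150,178),.075,330),('ribR',(318,356,92,124),.075,330)):
    m=np.zeros(g.shape,np.uint8);m[y0:y1,x0:x1]=g[y0:y1,x0:x1]<t
    N,l,s,ce=cv2.connectedComponentsWithStats(m);i=1+s[1:,4].argmax()
    v,u=np.nonzero(l==i);q=np.array([onz(c,a,b,z)[:2] for a,b in zip(u,v)])
    r=cv2.minAreaRect((q*1000).astype(np.float32));print(n,s[i],np.round(r[0],1),np.round(r[1],1),round(r[2],1))
v=np.array(c['mtx']);print('head',onz(c,292,136,.076))
P=read_state()['eef_rot'];print('key x deg',2*np.degrees(np.arctan2(P[1],P[0])))
E
```

```text
slot [287 117  10  38 332] [546.6  57. ] [24.3  5.9] 57.4
ribL [236 155  25  18 178] [511.9  58.7] [ 4.6 17.8] 85.8
ribR [325  99  26  20 196] [581.   53.8] [ 4.6 17.6] 85.8
head [0.54679203 0.05647806 0.076     ]
key x deg 54.49044836274369
```

{"name": "step_arm", "arguments": {"delta_pos": [[0.5,0.5,0],[0.6,0.6,-0.3],[0.33,0.35,-0.6],[0,0,-0.5],[0,0,-0.34],[0,0,0],[0,0,0]], "turn": [0.2,0.22,0,0,0,0,0]}}

```text
time: 8.3
ee_pos: [0.5464, 0.0564, 0.1244]
eef_rot: [0.877, 0.48, 0.0, 0.0]
ft_force: [0.3, 0.3, -0.3]
width: 0.0119
grip_force: 25.0
```

{"name": "step_arm", "arguments": {"delta_pos": [[0,0,-0.12],[0,0,-0.12],[0,0,-0.12],[0,0,-0.1],[0,0,0]], "turn": [0,0,0,0,0]}}

```text
time: 8.8
ee_pos: [0.5468, 0.0565, 0.1125]
eef_rot: [0.877, 0.481, 0.0, 0.001]
ft_force: [1.8, -3.1, -1.1]
width: 0.0115
grip_force: 25.0
```

{"name": "step_arm", "arguments": {"delta_pos": [[0.03,-0.03,0],[0,0,-0.12],[0,0,-0.12],[0,0,-0.12],[0,0,0]], "turn": [0,0,0,0,0]}}

```text
time: 9.3
ee_pos: [0.547, 0.0563, 0.1029]
eef_rot: [0.877, 0.481, -0.0, 0.0]
ft_force: [-0.4, -3.6, -3.5]
width: 0.012
grip_force: 25.0
```

{"name": "step_arm", "arguments": {"delta_pos": [[0.02,-0.03,-0.06],[0,0,-0.08],[0,0,-0.06],[0,0,0]], "turn": [0,0,0,0]}}

```text
time: 9.7
ee_pos: [0.5482, 0.0559, 0.0993]
eef_rot: [0.877, 0.481, 0.0, -0.0]
ft_force: [-4.6, -4.5, 7.3]
width: 0.0116
grip_force: 25.0
```

The key is seated: it stopped at TCP z 0.099 with 7 N upward. I'll relieve the side load, then turn clockwise about 1.1 rad.

{"name": "step_arm", "arguments": {"delta_pos": [[-0.03,-0.02,0.02],[0,0,0],[0,0,0],[0,0,0],[0,0,0],[0,0,0]], "turn": [0,0,-0.5,-0.5,-0.7,-0.7]}}

```text
time: 10.3
ee_pos: [0.5477, 0.0559, 0.0994]
eef_rot: [0.937, 0.349, 0.001, -0.0]
ft_force: [-0.8, -1.0, 3.9]
width: 0.0116
grip_force: 25.0
```

{"name": "step_arm", "arguments": {"delta_pos": [[0,0,0],[0,0,0],[0,0,0],[0,0,0],[0,0,0],[0,0,0],[0,0,0],[0,0,0],[0,0,0],[0,0,0],[0,0,0],[0,0,0]], "turn": [-0.7,-0.7,-0.7,-0.7,-0.7,-0.7,-0.7,-0.7,-0.7,-0.5,-0.1,0]}}

```text
time: 11.5
ee_pos: [0.5476, 0.0561, 0.0993]
eef_rot: [0.998, -0.055, 0.001, -0.0]
ft_force: [-0.0, -0.1, 3.6]
width: 0.0118
grip_force: 25.0
```

{"name": "step_arm", "arguments": {"delta_pos": [[0,0,0],[0,0,0],[0,0,0],[0,0,0],[0,0,0.3],[0,0,0.8],[0,0,1],[0,0,1],[-0.5,0.3,0.5],[-0.7,0.5,0],[-0.5,0.3,0],[0,0,0]], "turn": [0,0,0,0,0,0,0,0,0,0,0,0], "grip": 0.4}}

```text
time: 12.7
ee_pos: [0.5037, 0.084, 0.1896]
eef_rot: [0.998, -0.055, -0.0, -0.001]
ft_force: [0.4, 1.4, -0.2]
width: 0.052
grip_force: 0.0
```

```bash
python3 - <<'E'
from h import *
c=snap('wrist','w3');s=read_state();print(s['ee_pos'],s['width'],s['ft_force'])
P=cloud(c);ok=c['z_map']>0;near=(abs(P[...,0]-.547)<.04)&(abs(P[...,1]-.056)<.04)
q=P[ok&near&(P[...,2]>.125)&(P[...,2]<.145)]
r=cv2.minAreaRect((q[:,:2]*1000).astype(np.float32));print(len(q),q.mean(0),q[:,2].max(),r)
E
```

```text
[0.50451474 0.08337291 0.18966217] 0.05220829063271528 [-0.12936254  0.53794539  0.04719045]
1290 [0.54828005 0.0555358  0.135251  ] 0.13797593712575593 ((547.781982421875, 55.17205810546875), (12.021454811096191, 33.740318298339844), 84.78559875488281)
```

View pics/w3.png

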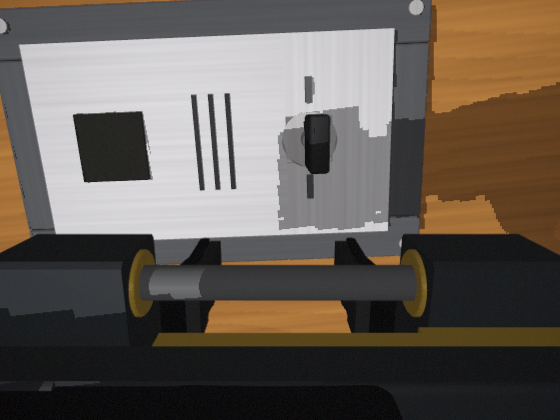

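The key stands fully in: its top is at z 0.135, (547.8,55.2), about 1° past the rib line. The pad is clear at pixel (112,147). I'll shut the fingers and go to the pad.

{"name": "step_arm", "arguments": {"delta_pos": [[0.2,0.6,0],[0.4,0.9,0],[0.4,1,0],[0.5,1,-0.4],[0.4,0.8,-0.8],[0.2,0.36,-1],[0,0,-0.9],[0,0,-0.7],[0,0,-0.2],[0,0,0]], "turn": [0,0,0,0,0,0,0,0,0,0], "grip": 1}}

```text
time: 13.75
ee_pos: [0.5573, 0.1994, 0.0883]
eef_rot: [0.998, -0.056, -0.0, 0.001]
ft_force: [0.4, 0.0, 0.9]
width: 0.0005
grip_force: 0.0
```

{"name": "step_arm", "arguments": {"delta_pos": [[0,0,-0.3],[0,0,-0.2],[0,0,-0.2],[0,0,-0.15],[0,0,-0.1],[0,0,0]], "turn": [0,0,0,0,0,0]}}

```text
time: 14.35
ee_pos: [0.5577, 0.1996, 0.0674]
eef_rot: [0.998, -0.056, 0.0, -0.001]
ft_force: [-8.0, -1.4, 22.3]
width: 0.0005
grip_force: 10.8
```

{"name": "step_arm", "arguments": {"delta_pos": [[0,0,-0.04],[0,0,0],[0,0,0],[0,0,0],[0,0,0],[0,0,0],[0,0,0]], "turn": [0,0,0,0,0,0,0]}}

```text
time: 15.05
ee_pos: [0.5577, 0.1996, 0.0673]
eef_rot: [0.998, -0.056, 0.0, -0.001]
ft_force: [-12.3, -3.0, 30.9]
width: 0.0
grip_force: 15.5
```

```bash
python3 - <<'E'
from h import *
c=snap('scene','s3');d=snap('side','d3')
for c in(c,d):
    P=cloud(c);n=(abs(P[...,0]-.547)<.03)&(abs(P[...,1]-.056)<.03)&(c['z_map']>0)
    q=P[n&(P[...,2]>.095)&(P[...,2]<.15)];print('key',len(q),q.mean(0),q[:,2].max() if len(q) else 0)
    q=P[(abs(P[...,0]-.52)<.02)&(abs(P[...,1]-.1)<.02)];print('cover z',np.median(q[:,2]))
s=read_state();print(s['ee_pos'],s['ft_force'],s['time'])
E
```

```text
key 125 [0.55576438 0.05812124 0.11764689] 0.13194973354167386
cover z 0.0640754244024045
key 238 [0.54527351 0.0510392  0.11594753] 0.12974581043366507
cover z 0.1403018853314317
[0.55767995 0.19962647 0.06727404] [-12.78462303  -3.74542536  31.31743399] 15.15
```

View pics/d3.png

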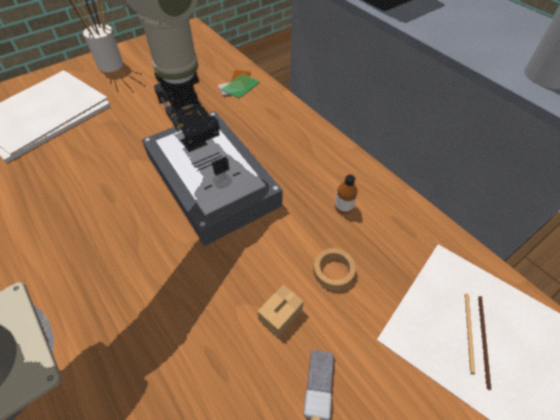

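The side view shows the cover flush, with the key standing at (220,165) and the fingers on the pad. The cover top measures 64 mm, which is fully down, so I'm handing in.

```bash
python3 -c "
from bench import *
print(close_job())"
```

```text
the job is handed in; nothing more can be done
None
```

I handed the job in at about 15 s. The key stands in the slot, turned in line with the ribs, and the fingers hold the cover down at about 31 N with its top measured at 64 mm (fully down). The hand-in returned no verdict.

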